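# Fetch the rear change gear off a full hook and fit it to the gearbox stud

### The arm

A 6-joint arm with a two-finger parallel gripper is mounted at the origin on a cart in front of the work surface, level with it; the furniture and walls round the work are solid. World frame = base frame: x ahead of the robot, y to its left, z up, the work surface at z = 0. Lengths are in m, angles in rad, forces in N, time in s.
With the tool pointing down it reaches from about 0.35 to 0.975 m from the base axis. Payload 4.9 kg.
Tool frame: the origin (TCP) lies on the mounting face of the last link; the fingertips stand 173 mm ahead of it and the grasp point (between the pads) lies 155 mm ahead of it; z points along the fingers, y is the line along which they close (so a half turn about z gives the same grasp; the last joint's range is limited). The gripper opens to 85 mm and grips with 20 to 120 N. Pads are 22 mm wide; open, the fingers measure 114 mm over their backs; the gripper's body (76 mm by 85 mm) begins 54 mm behind the grasp point. The pads swing forward as they close: fully open they stand 13 mm farther back than shut.
Start: joints at [-1.254, 0.053, 1.613, -0, 1.476, -0.119], TCP at [0.264, -0.567, 0.405] pointing down, gripper open.
Joint ranges: [-3.01, 3.01], [-1.01, 2.22], [0.06, 2.58], [-1.02, 4.17], [0.09, 2.62], [-3.14, 3.14]. Speed limits (rad/s): [2.57, 2.57, 3.14, 3.14, 3.14, 3.14].

### API

Orientations are given as a rotation vector (axis times angle).
In Python, from station import monitor, eyes, finish_job gives the robot as it stands. The module is installed in compiled form; this text tells all that it offers.
- The arm moves only by the tool step_arm, never from a script. Its argument "commands" is a list of rows, each a list of 3 entries, a list of its own where there are three numbers: the opening in per cent of the stroke, from 0 (shut) to 100 (fully open), then the shift along the tool's x, y, z in mm, then the turn about the tool's z in degrees. In form: [[hand, [x, y, z], yaw], ...]. A call has 1 to 12 rows; each row is the pose to reach, as a shift and turn from the pose commanded when the call began, along the tool's axes at that moment; what a row does not reach only later rows make up. A row lasts 1/8 s, in which the tool goes at most 62.5 mm and 10.7 degrees, less where a joint would pass 70% of its speed; a pose out of reach is approached as far as the arm can. A call with a gripper value outside its range is refused whole. The fingers move at their own pace and stop on an object; "squeeze" is the grip in N (left out, the last holds). Time passes only in rows, so rows that repeat a pose let the fingers close. It gives the time, the measured TCP pose, the force, the opening and the grip force at its end, in the units of the state.
- monitor.get_obs(): the state, without advancing time (a new reading comes with each control period).
- eyes.get_image(name): name is "scene" or "top"; returns the picture (480x640x3 uint8, red, green, blue); there is no depth.
- eyes.camera_info(name): a dict with "camera_matrix" (3x3 intrinsics, pixels), "extrinsics" (4x4, takes a point from camera to world coordinates). Camera axes: x right, y down, z forward; pixel columns grow to the right and rows downward; lengths in m; the calibration is good to about 2 mm. A picture is of the moment at which its call begins. camera_info takes no time and is no camera call.
- finish_job(): hands the job in; it is judged then, once.
The state is a dict: "t": time; "q": joint angles; "dq": joint speeds; "effort": joint torques, N m; "tool_pos": TCP position; "tool_rot": TCP orientation; "contact_force": force on the tool from outside, world axes, zero at the start; "wrist_torque": the same for the moment, N m; "opening": finger opening in m; "grip_force": force on a finger pad.
Only numpy, scipy, OpenCV 4.12 (cv2) and the standard library are available. Lean on these libraries where they do the work, as an engineer would, in place of code of your own. Each camera call takes 0.05 s, during which the arm holds its last target. There are 200 camera calls.

### The job

Set up the feed gearbox with the change gear at the back of the full hook. First hang the two gears in front of it on the empty spare hook beside it, then take the rear gear and slide it onto the bare stud of the gearbox, fully home against the shoulder, and let go. The teeth are ground, so never drop or lay a gear on the bench, and leave the other things lying on the bench alone.

Things in the scene. Friction and masses are not known exactly. Their poses are not given: they have to be found in the camera images.
- gear_rear: steel spur gear, the largest, rearmost on the full hook (nearest the rack); 64 mm over its 42 teeth (toothed rim 14 mm wide, can be gripped across the diameter), hub 36 mm diameter and 24 mm wide overall, plain round 24 mm bore; about 240 g. Origin at the gear's centre (mid-bore, mid-width), own x along the bore; it may spin about that axis
- gear_front_a: steel spur gear, middle-sized, one of the two in front on the full hook (in either order); 60 mm over its 39 teeth (toothed rim 14 mm wide, can be gripped across the diameter), hub 36 mm diameter and 24 mm wide overall, plain round 24 mm bore; about 210 g. Origin at the gear's centre (mid-bore, mid-width), own x along the bore; it may spin about that axis
- gear_front_b: steel spur gear, the smallest, the other front one on the full hook; 54 mm over its 34 teeth (toothed rim 14 mm wide, can be gripped across the diameter), hub 36 mm diameter and 24 mm wide overall, plain round 24 mm bore; about 170 g. Origin at the gear's centre (mid-bore, mid-width), own x along the bore; it may spin about that axis
- full_hook: hook carrying the three gears about 30 mm apart: an 8 mm round steel rod sticking level out of the rack, along the hook's own -x (y left, z up). Origin on the rod's axis at the face of the rack's upright. Straight to x=-120 mm, then bent up: end at x=-137 mm, tip 10 mm above the axis. A hanging gear's centre is 8 mm below the axis; its bore clears the tip with its centre 0 to 6 mm above the axis
- spare_hook: the empty hook, 140 mm beside full_hook (left or right of it, varies), with the same sizes, origin and axes: straight rod along its own -x from 0 to -120 mm, then the upturned tip. Both hooks have a root plate and collar out to x=-8 mm; 3 gears fit on a rod
- gear_rack: fixed grey sheet-metal rack, 240 mm wide: 190 mm high upright, 5 mm thick foot from 100 mm before it to 35 mm behind it, with a 14 mm front lip. Origin on the bench under the middle of the upright's front face, own x pointing away from the robot. Hooks are 165 mm above the bench, 70 mm left and right of the middle
- stud_shoulder (a point): on the fixed dark grey gearbox: where the axis of the bare stud meets the flat face of its shoulder collar (34 mm diameter), 150 mm above the bench. Stud along own -x (y left, z up): 20 mm thick to x=-34 mm, then tapering to 12 mm at its end, x=-44 mm. A gear fully home has its centre at x=-12 mm; once let go it sags 2 mm. Nothing stands beside the stud
- feed_gearbox: the fixed dark grey gearbox that carries the stud: housing 140 mm wide, 176 mm high (a plug on top reaches 186 mm), its face 18 mm behind the stud's shoulder; foot 170 mm wide. A fixed 48 mm driver gear sits 63 mm below the stud and stays clear of the new gear. Origin on the bench right under the stud's shoulder, own x pointing into the gearbox
- black_tray: bystander: shallow black tray 100x130x14 mm lying on the bench before the rack; origin at the centre of its underside
- u_stand: bystander: U-shaped rail on a black foot, 72x50x88 mm; origin at the centre of its underside
- tape_ring: bystander: small roll of tape, 56 mm diameter, 13 mm high, lying flat; origin at the centre of its underside
Things that resemble listed ones, but are neither listed nor needed, are in the scene too. Leave any pink look-alike of the gear_rear alone.

How it is judged:
On the way:
1. the two front gears hang on the spare hook while the rear gear is still on the full hook (x of gear_front_a in the frame of spare_hook between -0.122 and -0.008 m and y of gear_front_a in the frame of spare_hook between -0.009 and 0.009 m and z of gear_front_a in the frame of spare_hook between -0.013 and -0.004 m and x of gear_front_b in the frame of spare_hook between -0.122 and -0.008 m and y of gear_front_b in the frame of spare_hook between -0.009 and 0.009 m and z of gear_front_b in the frame of spare_hook between -0.013 and -0.004 m and distance between gear_rear and full_hook below 0.125 m), for 0.2 s.
At the end, for the whole second after the job is handed in: Both front gears hang on the straight part of the spare hook (centre 8 to 122 mm out, within 9 mm sideways, 4 to 13 mm below the rod's axis); the rear gear is on the stud, centre within 5 mm of its axis, hub at most 4 mm from the shoulder; all gears still and released (x of gear_front_a in the frame of spare_hook between -0.122 and -0.008 m and y of gear_front_a in the frame of spare_hook between -0.009 and 0.009 m and z of gear_front_a in the frame of spare_hook between -0.013 and -0.004 m and x of gear_front_b in the frame of spare_hook between -0.122 and -0.008 m and y of gear_front_b in the frame of spare_hook between -0.009 and 0.009 m and z of gear_front_b in the frame of spare_hook between -0.013 and -0.004 m and x of gear_rear in the frame of stud_shoulder between -0.016 and -0.009 m and y of gear_rear in the frame of stud_shoulder between -0.005 and 0.005 m and z of gear_rear in the frame of stud_shoulder between -0.006 and 0.003 m and linear speed of each of gear_front_a, gear_front_b, gear_rear below 0.03 m/s); the robot touches nothing.
It fails at once if a gear is dropped or laid on the bench (height (world z) of any of gear_front_a, gear_front_b, gear_rear below 0.046 m).
It fails at once if a thing lying on the bench is pushed or knocked over (distance of any of black_tray, u_stand, tape_ring from where it was at the start of the episode above 0.03 m).
It also fails if it takes over 72 s, if anything falls off the work surface, if the arm or the gripper's body presses on something with over 40 N, if the wrist force passes 120 N, or if a joint passes its speed limit or range.

## Working session

There is one attempt and no reset: what is moved stays moved. The work goes in short steps, Python scripts to look and compute and a tool call to move; the robot and the scene stay as the last step left them, time stands still between calls to the robot, and variables do not carry over. Pictures are saved under pics/ and viewed, at most 10 in all, crops included, and the job is handed in when it is done.

Besides the shell and the picture viewer there is one more tool, called after ">>>" as name(argument=value, ...) on one line, values as JSON. step_arm: Moves the arm, as the interface text tells. Its arguments: {"type":"object","properties":{"commands":{"type":"array"},"squeeze":{"type":"number"}},"required":["commands"]}

```bash
mkdir -p pics; cat > h.py <<'E'
from station import monitor, eyes, finish_job
import numpy as np, cv2
from scipy.spatial.transform import Rotation as R
np.set_printoptions(precision=4,suppress=True)
def cam(n):
    i=eyes.camera_info(n); return np.array(i["camera_matrix"]),np.array(i["extrinsics"])
def ray(n,u,v):
    K,E=cam(n); d=E[:3,:3]@np.linalg.solve(K,[u,v,1.]); return E[:3,3],d/np.linalg.norm(d)
def onz(n,u,v,z):
    o,d=ray(n,u,v); return o+d*(z-o[2])/d[2]
def tri(a,b):
    A=np.zeros((3,3));B=np.zeros(3);L=[]
    for (n,u,v) in (a,b):
        o,d=ray(n,u,v);P=np.eye(3)-np.outer(d,d);A+=P;B+=P@o;L.append((P,o))
    x=np.linalg.solve(A,B); return x,[np.linalg.norm(P@(x-o)) for P,o in L]
def proj(n,p):
    K,E=cam(n); c=E[:3,:3].T@(np.array(p)-E[:3,3]); q=K@c; return q[:2]/q[2]
def snap(n,f):
    im=eyes.get_image(n); cv2.imwrite('pics/'+f,cv2.cvtColor(im,cv2.COLOR_RGB2BGR)); return im
E
python3 - <<'E'
from h import *
for n in("scene","top"):
    snap(n,n+'0.png'); K,E=cam(n); print(n,K[0,0],K[:2,2],E)
o=monitor.get_obs(); print(o['tool_pos'],o['tool_rot'],R.from_rotvec(o['tool_rot']).as_matrix(),o['opening'],o['t'])
E
```

```text
scene 621.3670362507773 [311.532  238.6928] [[-0.5523 -0.4116  0.7249 -0.3859]
 [-0.8336  0.2688 -0.4825  0.491 ]
 [ 0.0038 -0.8708 -0.4916  0.7295]
 [ 0.      0.      0.      1.    ]]
top 547.8664075795759 [321.856  233.9351] [[-0.0232 -0.9841  0.1763  0.3464]
 [-0.9995  0.0266  0.0173 -0.1014]
 [-0.0217 -0.1758 -0.9842  1.0739]
 [ 0.      0.      0.      1.    ]]
[ 0.2638 -0.5664  0.4036] [-3.0655 -0.6788  0.0003] [[ 0.9065  0.4221 -0.0006]
 [ 0.4221 -0.9065  0.0018]
 [ 0.0002 -0.0018 -1.    ]] 0.08520778850074814 0.1
```

View pics/scene0.png

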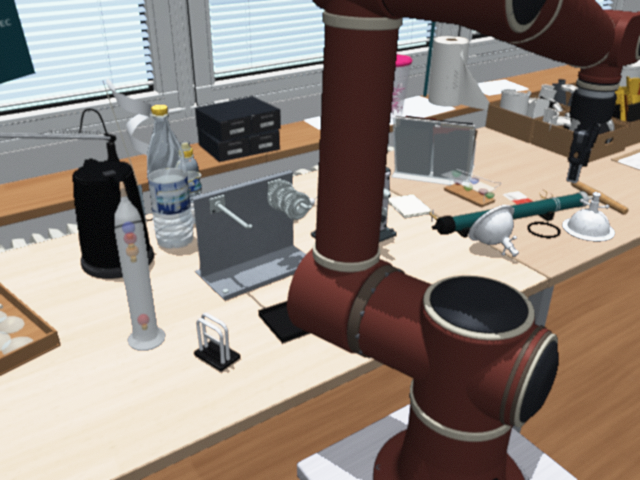

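View pics/top0.png

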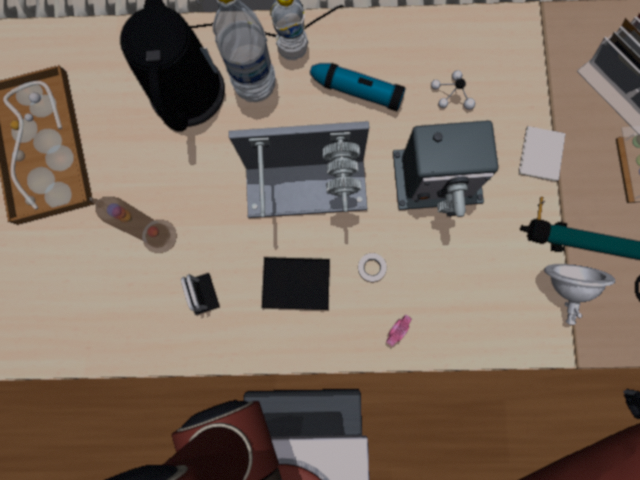

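Scene: the spare hook is at (235,210) and the gears at (290,198), with the gearbox hidden by the arm. Top: spare hook rod (260,140)→(263,215), full hook with gears at (342,148/166/186), stud at (456,180–215), tray (296,284), tape (372,267). I'll zoom in next.

```bash
python3 - <<'E'
from h import *
a=cv2.imread('pics/top0.png')[110:225,225:505]; b=cv2.imread('pics/scene0.png')[165:300,185:325]
cv2.imwrite('pics/ta.png',cv2.resize(a,(784,322),interpolation=cv2.INTER_CUBIC))
cv2.imwrite('pics/sb.png',cv2.resize(b,(560,540),interpolation=cv2.INTER_CUBIC))
E
python3 - <<'E'
import cv2,numpy as np
a=cv2.imread('pics/ta.png');b=cv2.imread('pics/sb.png')
c=np.zeros((322+270,784,3),np.uint8);c[:322]=a;c[322:,:280]=cv2.resize(b,(280,270))
b2=b[20:290,50:500]; c[322:592,290:740]=b2
cv2.imwrite('pics/c1.png',c)
E
```

```text
(no output)
```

View pics/c1.png

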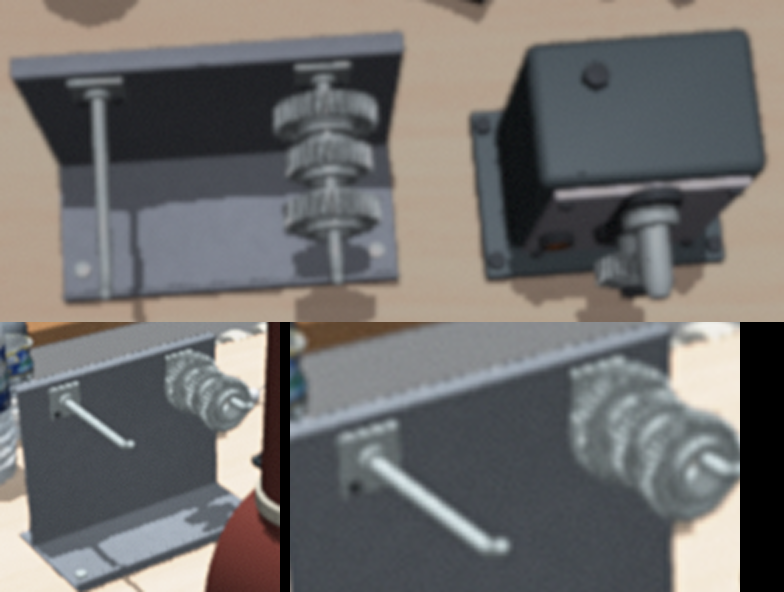

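Spare rod: root (259.6,143), tip (262.5,216). Full tip is about (345.7,210.7). Gear sizes run big, small, middle from the rack outward, so b is in the middle and a in front. Stud end is about (459,215).

```bash
python3 - <<'E'
from h import *
print('spare tip',tri(('top',262.5,215.5),('scene',250.5,226)))
print('spare root',tri(('top',259.6,143.2),('scene',218,203.2)))
print('full tip',tri(('top',345.7,210.2),('scene',308.7,206.5)))
g=cv2.cvtColor(cv2.imread('pics/top0.png'),cv2.COLOR_BGR2GRAY).astype(float)
def mid(v,u0,u1):
    r=g[v,u0:u1]; d=np.diff(r); k=lambda w: (np.maximum(w,0)**2@ (np.arange(len(w))+.5))/(np.maximum(w,0)**2).sum()
    return u0+k(d),u0+k(-d)
def fit(rows,uf,z,w):
    P=[]
    for v in rows:
        a,b=mid(v,int(uf(v)-w),int(uf(v)+w)+1); P.append(onz('top',(a+b)/2,v,z)[:2]); 
    P=np.array(P); c=np.polyfit(P[:,0],P[:,1],1); print('y=%.4f x+%.4f'%tuple(c),'res',np.std(P[:,1]-np.polyval(c,P[:,0])),P[[0,-1]],'width',b-a); return c
fit(range(148,208,3),lambda v:259.8+(v-143)*.038,.165,6)
fit(range(201,210),lambda v:345,.165,6)
fit(range(192,206,2),lambda v:458.5,.150,10)
# rack top edge/housing front edge, at z .190 / .176
for n,pts,z in(('rack top front edge',[(14,77),(400,52)],.190),('lip',[(66,299),(396,278)],.014),('housing front top',[(556,188),(750,180)],.176),('gb foot',[(486,278),(722,260)],.01),('stud end',[(656,294)],.150),('stud shoulder',[(652,215)],.15)):
    q=[onz('top',225+u/2.8,110+v/2.8,z) for u,v in pts]; print(n,q, q[-1]-q[0])
for n,u,v in(('rear',326,112),('mid',329,158),('front',331,208)):
    print(n,[onz('top',225+u/2.8,110+v/2.8,z) for z in (.187,.170)])
print(onz('top',372,267,.013),onz('top',296,284,.014),onz('top',200,292,.05))
E
```

```text
spare tip (array([0.542 , 0.0132, 0.1713]), [np.float64(0.0007307325380220029), np.float64(0.0007307325380219862)])
spare root (array([0.6713, 0.0183, 0.1675]), [np.float64(0.0007250390798985704), np.float64(0.0007250390798985524)])
full tip (array([ 0.5485, -0.1256,  0.1717]), [np.float64(0.0014545248514668077), np.float64(0.0014545248514667816)])
y=0.0386 x+-0.0063 res 0.0005190194651124131 [[0.6639 0.0193]
 [0.5622 0.0173]] width -0.7844006624801523
y=0.0271 x+-0.1409 res 0.00012303145025713177 [[ 0.5652 -0.1255]
 [ 0.5512 -0.1256]] width 2.5874367033350723
y=0.0109 x+-0.3293 res 0.00028631070987926487 [[ 0.5791 -0.3232]
 [ 0.5579 -0.3229]] width 7.892232391235609
rack top front edge [array([0.6754, 0.0663, 0.19  ]), array([ 0.684 , -0.1681,  0.19  ])] [ 0.0086 -0.2343  0.    ]
lip [array([0.5748, 0.0616, 0.014 ]), array([ 0.5834, -0.1721,  0.014 ])] [ 0.0087 -0.2338  0.    ]
housing front top [array([ 0.6001, -0.2598,  0.176 ]), array([ 0.6017, -0.3764,  0.176 ])] [ 0.0016 -0.1166  0.    ]
gb foot [array([ 0.5826, -0.236 ,  0.01  ]), array([ 0.5909, -0.403 ,  0.01  ])] [ 0.0084 -0.167   0.    ]
stud end [array([ 0.5386, -0.3216,  0.15  ])] [0. 0. 0.]
stud shoulder [array([ 0.5885, -0.3225,  0.15  ])] [0. 0. 0.]
rear [array([ 0.6485, -0.1223,  0.187 ]), array([ 0.6542, -0.1227,  0.17  ])]
mid [array([ 0.6196, -0.1232,  0.187 ]), array([ 0.6248, -0.1236,  0.17  ])]
front [array([ 0.5886, -0.1235,  0.187 ]), array([ 0.5932, -0.1239,  0.17  ])]
[ 0.4686 -0.1787  0.013 ] [ 0.4392 -0.0305  0.014 ] [0.4256 0.1472 0.05  ]
```

>>> step_arm(commands=[[100, [481, -264, 0], 22.8], [100, [481, -264, 0], 22.8], [100, [481, -264, 0], 22.8], [100, [481, -264, 0], 22.8], [100, [481, -264, 0], 22.8], [100, [481, -264, 0], 22.8], [100, [481, -264, 0], 22.8], [100, [481, -264, 0], 22.8], [100, [481, -264, 0], 22.8], [100, [481, -264, 0], 22.8], [100, [481, -264, 0], 22.8], [100, [481, -264, 0], 22.8]], squeeze=40)

```text
t: 1.6
tool_pos: [0.5879, -0.1252, 0.4045]
tool_rot: [3.141, 0.057, -0.001]
contact_force: [-0.7, 0.1, 0.0]
opening: 0.0854
grip_force: 0.0
```

```bash
python3 - <<'E'
from h import *
o=monitor.get_obs(); print(o['t'],o['tool_pos'],R.from_rotvec(o['tool_rot']).as_matrix(),o['q'])
a=snap('scene','s1.png')[140:300,180:440,::-1]; b=snap('top','t1.png')[110:225,225:505,::-1]
c=np.zeros((592,784,3),np.uint8); c[:270,:439]=cv2.resize(a,(439,270)); c[270:]=cv2.resize(b,(784,322),interpolation=cv2.INTER_CUBIC)
c=np.zeros((600,800,3),np.uint8); c[:320,:520]=cv2.resize(a,(520,320),interpolation=cv2.INTER_CUBIC); c[325:592,:650]=cv2.resize(b,(650,267),interpolation=cv2.INTER_CUBIC)
cv2.imwrite('pics/c2.png',c)
E
```

```text
1.6 [ 0.5879 -0.1252  0.4045] [[ 0.9993  0.0362 -0.0005]
 [ 0.0362 -0.9993 -0.0001]
 [-0.0005  0.0001 -1.    ]] [-0.3336 -0.0032  1.6702 -0.0003  1.4751  1.2011]
```

View pics/c2.png

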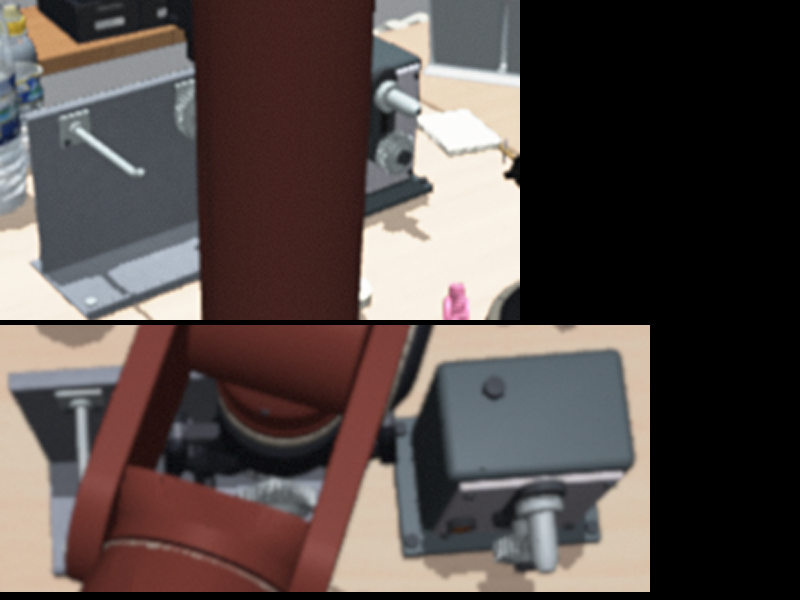

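Stud end is now visible in scene at about (389,192.5), with its shoulder near (372,186.5). The arm hides the gears.

```bash
python3 - <<'E'
from h import *
print('stud end',tri(('top',459.3,214.5),('scene',389,192.3)), 'shoulder',tri(('top',457.9,186.8),('scene',372.5,187)))
a=cv2.cvtColor(cv2.imread('pics/scene0.png'),cv2.COLOR_BGR2GRAY)
g=cv2.cvtColor(cv2.imread('pics/top0.png'),cv2.COLOR_BGR2GRAY).astype(float)
s=g[135:215,330:338].mean(1); s2=g[135:215,348:354].mean(1)
for i,v in enumerate(range(135,215)): print(v,'%.0f %.0f'%(s[i],s2[i]),'x=%.4f'%onz('top',340,v,.18)[0], end=' | ' if i%3<2 else '\n')
p=onz('top',335,200,.187)
E
```

```text
stud end (array([ 0.5366, -0.3212,  0.1579]), [np.float64(0.0018660102204524954), np.float64(0.001866010220452498)]) shoulder (array([ 0.5891, -0.3217,  0.15  ]), [np.float64(0.001022581308965785), np.float64(0.0010225813089659527)])
135 73 41 x=0.6777 | 136 54 38 x=0.6759 | 137 55 38 x=0.6741
138 58 38 x=0.6723 | 139 53 38 x=0.6705 | 140 44 36 x=0.6688
141 40 44 x=0.6670 | 142 57 72 x=0.6652 | 143 81 99 x=0.6634
144 100 113 x=0.6616 | 145 107 118 x=0.6598 | 146 109 119 x=0.6580
147 109 119 x=0.6563 | 148 109 115 x=0.6545 | 149 107 108 x=0.6527
150 102 92 x=0.6509 | 151 94 73 x=0.6491 | 152 84 66 x=0.6474
153 81 70 x=0.6456 | 154 85 76 x=0.6438 | 155 90 77 x=0.6420
156 84 70 x=0.6403 | 157 75 63 x=0.6385 | 158 75 68 x=0.6367
159 82 85 x=0.6350 | 160 90 107 x=0.6332 | 161 97 122 x=0.6314
162 106 128 x=0.6297 | 163 113 129 x=0.6279 | 164 114 126 x=0.6261
165 114 121 x=0.6244 | 166 113 116 x=0.6226 | 167 111 103 x=0.6209
168 103 85 x=0.6191 | 169 92 79 x=0.6174 | 170 86 90 x=0.6156
171 85 92 x=0.6138 | 172 83 78 x=0.6121 | 173 73 62 x=0.6103
174 64 60 x=0.6086 | 175 63 66 x=0.6068 | 176 67 83 x=0.6051
177 76 108 x=0.6033 | 178 91 116 x=0.6016 | 179 105 113 x=0.5999
180 111 111 x=0.5981 | 181 111 111 x=0.5964 | 182 112 112 x=0.5946
183 112 111 x=0.5929 | 184 111 108 x=0.5911 | 185 110 105 x=0.5894
186 108 92 x=0.5877 | 187 98 83 x=0.5859 | 188 83 93 x=0.5842
189 74 106 x=0.5825 | 190 74 100 x=0.5807 | 191 76 77 x=0.5790
192 71 66 x=0.5773 | 193 65 70 x=0.5756 | 194 75 88 x=0.5738
195 97 106 x=0.5721 | 196 114 110 x=0.5704 | 197 116 97 x=0.5686
198 108 83 x=0.5669 | 199 97 78 x=0.5652 | 200 86 77 x=0.5635
201 80 77 x=0.5618 | 202 79 78 x=0.5600 | 203 79 78 x=0.5583
204 81 77 x=0.5566 | 205 82 76 x=0.5549 | 206 82 78 x=0.5532
207 82 88 x=0.5515 | 208 88 101 x=0.5498 | 209 102 95 x=0.5481
210 100 79 x=0.5463 | 211 83 97 x=0.5446 | 212 94 127 x=0.5429
213 129 131 x=0.5412 | 214 145 118 x=0.5395 |
```

>>> step_arm(commands=[[100, [6, -1, 50], 0], [100, [6, -1, 96], 0], [100, [6, -1, 96], 0], [0, [6, -1, 96], 0], [0, [6, -1, 96], 0], [0, [6, -1, 96], 0], [0, [6, -1, 96], 0], [0, [6, -1, 96], 0], [0, [6, -1, 96], 0]], squeeze=40)

```text
t: 2.82
tool_pos: [0.5954, -0.1234, 0.3122]
tool_rot: [3.139, 0.06, 0.008]
contact_force: [0.4, 0.5, 6.5]
opening: 0.0586
grip_force: 43.6
```

>>> step_arm(commands=[[0, [0, 0, -5], 0], [0, [0, 0, -10], 0], [0, [0, 0, -10], 0]])

```text
t: 3.2
tool_pos: [0.5943, -0.1229, 0.3187]
tool_rot: [-3.141, -0.06, 0.0]
contact_force: [-0.0, -0.4, -2.6]
opening: 0.0583
grip_force: 43.4
```

>>> step_arm(commands=[[0, [0, 0, -4.5], 0], [0, [-10, 0, -4.5], 0], [0, [-30, 0, -4.5], 0], [0, [-50, 0, -4.5], 0], [0, [-72, 0, -4.5], 0], [0, [-72, 0, -4.5], 0], [0, [-72, -50, -4.5], 0], [0, [-72, -100, -4.5], 0], [0, [-72, -139.5, -4.5], 0], [0, [-72, -139.5, -4.5], 0], [0, [-72, -139.5, -4.5], 0]])

```text
t: 4.58
tool_pos: [0.5175, 0.0136, 0.3233]
tool_rot: [3.141, 0.06, 0.001]
contact_force: [-1.5, 0.0, -3.3]
opening: 0.0581
grip_force: 44.0
```

```bash
python3 - <<'E'
from h import *
o=monitor.get_obs(); print(o['t'],o['tool_pos'],o['contact_force'])
a=snap('scene','s2.png')[150:300,160:360,::-1]
cv2.imwrite('pics/c3.png',cv2.resize(a,(800,600),interpolation=cv2.INTER_CUBIC))
E
```

```text
4.575 [0.5175 0.0136 0.3233] [-1.5422  0.0404 -3.3241]
```

View pics/c3.png

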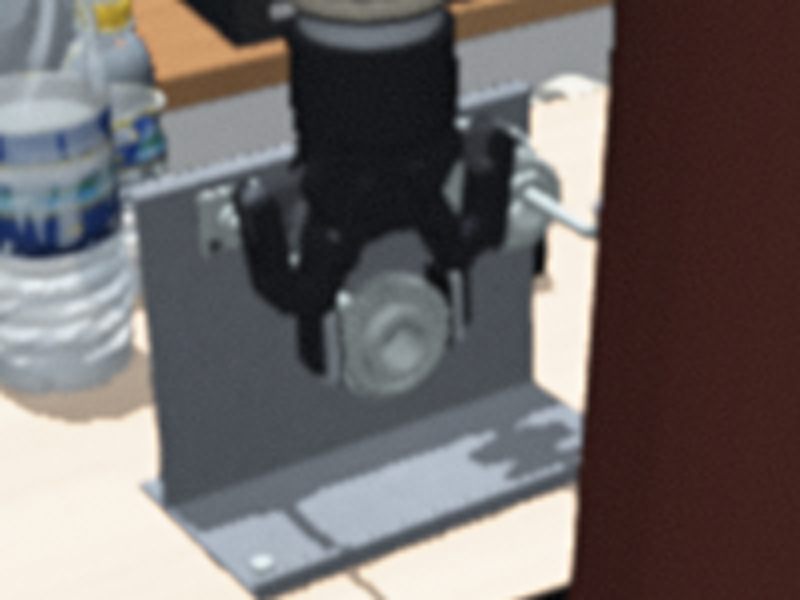

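The gear is held square; its hub front is at about (260.5,237) in scene. I'll check this against the expected centre.

```bash
python3 - <<'E'
from h import *
for z in (.163,.168,.173): print(z,proj('scene',[.5055,.0132,z]),proj('scene',[.5105,.0132,z]))
print(proj('scene',[.542,.0132,.1713]))
a=cv2.imread('pics/s2.png')[225:252,240:280]; g=cv2.cvtColor(a,cv2.COLOR_BGR2GRAY); 
for r in g[::2,::2]: print(' '.join('%3d'%x for x in r))
E
```

```text
0.163 [259.7814 237.6367] [258.4625 236.5365]
0.168 [259.6812 235.2874] [258.3598 234.1922]
0.173 [259.5806 232.9281] [258.2567 231.838 ]
[250.1436 225.9156]
 24  16 119 180 126 124 116 112 114 122 121 119 113 110 110 104  53  99  45  72
 21  46  92 120 114 114 114 123 143 153 142 136 125 112 108 112  84  96  44  74
 45 107  87 115 123 109 121 148 154 133 115 113 116 117 112 112  77  94  48  72
 50 110  85 116 119 114 135 150 130 109 100  95 101 114 115 116  77  95  69  79
 44 106  87 111 120 119 138 138 108 101 128 114 101 109 115 114  77 102  85  78
 43 101  89 104 117 120 126 119 107 136 145 132 119 114 118 108  57  83  81  80
 39 100  99  95 119 114 117 119 140 153 149 148 137 122 121 106  72  82  81  77
 35  98 102  91 115 109 109 117 143 153 155 156 138 118 119  89  80  79  79  79
 29  95 100 100 114 111 100 116 126 143 152 146 123 126 102  80  78  79  80  78
 51  96 100 108 108 116 107 112 113 123 123 125 122 108  80  80  78  78  78  81
 88  99  87 100 110 112 116 115 118 122 133 133 103  80  79  79  80  80  81  80
 79  80  79  82 102 101 107 112 123 123 118  96  79  80  78  79  78  80  78  78
 79  79  79  81  82  86  86  93  91  86  82  77  80  82  79  80  76  77  79  82
 81  80  80  81  83  80  82  83  80  80  79  81  80  79  78  81  85  90 100 108
```

>>> step_arm(commands=[[0, [0, 0, -1], 0], [0, [20, 0, -1], 0], [0, [40, 0, -1], 0], [0, [60, 0, -1], 0], [0, [88, 0, -1], 0], [0, [115, 0, -1], 0], [0, [115, 0, -1], 0], [0, [115, 0, 4], 0], [0, [115, 0, 8], 0], [0, [115, 0, 8], 0]])

```text
t: 5.88
tool_pos: [0.6313, 0.018, 0.3144]
tool_rot: [-3.141, -0.059, 0.002]
contact_force: [-0.5, 0.4, -2.4]
opening: 0.0586
grip_force: 44.0
```

>>> step_arm(commands=[[0, [0, 0, 2], 0], [0, [0, 0, 3], 0], [0, [0, 0, 3], 0]])

```text
t: 6.25
tool_pos: [0.6321, 0.0181, 0.3124]
tool_rot: [3.141, 0.06, 0.0]
contact_force: [0.9, -0.2, -1.9]
opening: 0.0586
grip_force: 44.1
```

>>> step_arm(commands=[[0, [0, 0, 1], 0], [100, [0, 0, 1], 0], [100, [0, 0, 1], 0], [100, [0, 0, 1], 0], [100, [0, 0, 1], 0], [100, [0, 0, -40], 0], [100, [0, 0, -80], 0], [100, [-12, 50, -80], 0], [100, [-12, 100, -80], 0], [100, [-12, 140.5, -80], 0], [100, [-12, 140.5, -80], 0], [100, [-12, 140.5, -80], 0]])

```text
t: 7.75
tool_pos: [0.6254, -0.1225, 0.3921]
tool_rot: [-3.14, -0.059, 0.0]
contact_force: [-0.7, 0.0, -0.0]
opening: 0.0852
grip_force: 0.0
```

```bash
python3 - <<'E'
from h import *
o=monitor.get_obs(); print(o['t'],o['tool_pos'],o['contact_force'])
a=snap('scene','s3.png')[150:300,160:360,::-1];b=snap('top','t3.png')[110:225,225:505,::-1]
c=np.zeros((600,800,3),np.uint8); c[:300,:400]=cv2.resize(a,(400,300)); c[305:592,:700]=cv2.resize(b,(700,287))
cv2.imwrite('pics/c4.png',c)
E
```

```text
7.75 [ 0.6254 -0.1225  0.3921] [-0.6803  0.0244 -0.0156]
```

View pics/c4.png

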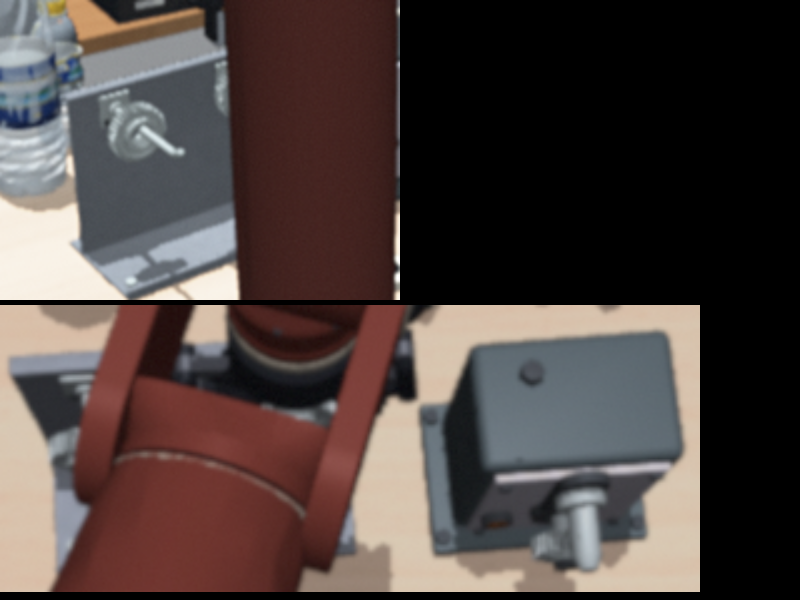

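Gear a hangs on the spare hook (crop (135,130)). Next is the middle gear.

>>> step_arm(commands=[[100, [0, 0.5, 45], 0], [100, [0, 0.5, 82], 0], [100, [0, 0.5, 82], 0], [0, [0, 0.5, 82], 0], [0, [0, 0.5, 82], 0], [0, [0, 0.5, 82], 0], [0, [0, 0.5, 82], 0], [0, [0, 0.5, 82], 0], [0, [0, 0.5, 82], 0], [0, [0, 0.5, 82], 0]])

```text
t: 9.1
tool_pos: [0.6263, -0.1234, 0.3133]
tool_rot: [3.14, 0.06, 0.007]
contact_force: [-0.2, 0.9, 5.9]
opening: 0.0524
grip_force: 42.0
```

>>> step_arm(commands=[[0, [0, 0, -8], 0], [0, [0, 0, -14.5], 0], [0, [0, 0, -14.5], 0], [0, [-20, 0, -14.5], 0], [0, [-42, 0, -14.5], 0], [0, [-64, 0, -14.5], 0], [0, [-84, 0, -14.5], 0], [0, [-104, 0, -14.5], 0], [0, [-104, 0, -14.5], 0]])

```text
t: 10.22
tool_pos: [0.5206, -0.1272, 0.3241]
tool_rot: [-3.141, -0.058, 0.001]
contact_force: [0.6, 0.0, -1.4]
opening: 0.0524
grip_force: 42.3
```

>>> step_arm(commands=[[0, [0, -50, -1], 0], [0, [0, -100, -1], 0], [0, [0, -141, -1], 0], [0, [0, -141, -1], 0], [0, [0, -141, -1], 0], [0, [20, -141, -1], 0], [0, [40, -141, -1], 0], [0, [60, -141, -1], 0], [0, [81, -141, -1], 0], [0, [81, -141, -1], 0], [0, [81, -141, 5], 0], [0, [81, -141, 9], 0]])

```text
t: 11.72
tool_pos: [0.5964, 0.0164, 0.3148]
tool_rot: [-3.141, -0.059, 0.002]
contact_force: [-0.7, -0.1, -1.8]
opening: 0.0522
grip_force: 42.6
```

>>> step_arm(commands=[[0, [0, 0, 1.5], 0], [0, [0, 0, 2.5], 0], [0, [0, 0, 2.5], 0]])

```text
t: 12.1
tool_pos: [0.5971, 0.0168, 0.3135]
tool_rot: [3.141, 0.06, 0.001]
contact_force: [-0.4, -0.1, -0.3]
opening: 0.0522
grip_force: 42.7
```

>>> step_arm(commands=[[100, [0, 0, 0], 0], [100, [0, 0, 0], 0], [100, [0, 0, 0], 0], [100, [0, 0, 0], 0], [100, [0, 0, -40], 0], [100, [0, 0, -80], 0], [100, [10, 40, -80], 0], [100, [30, 90, -80], 0], [100, [52, 140, -80], 0], [100, [52, 140, -80], 0], [100, [52, 140, -80], 0]])

```text
t: 13.48
tool_pos: [0.6543, -0.1211, 0.3928]
tool_rot: [-3.14, -0.059, 0.001]
contact_force: [0.4, 0.8, 0.0]
opening: 0.0853
grip_force: 0.0
```

```bash
python3 - <<'E'
from h import *
o=monitor.get_obs(); print(o['t'],o['tool_pos'],o['contact_force'])
a=snap('scene','s4.png')[170:245,180:280,::-1];b=snap('top','t4.png')[110:225,225:505,::-1]
c=np.zeros((600,800,3),np.uint8); c[:300,:400]=cv2.resize(a,(400,300)); c[305:592,:700]=cv2.resize(b,(700,287))
cv2.imwrite('pics/c5.png',c)
E
```

```text
13.475 [ 0.6543 -0.1211  0.3928] [0.367  0.7827 0.0294]
```

View pics/c5.png

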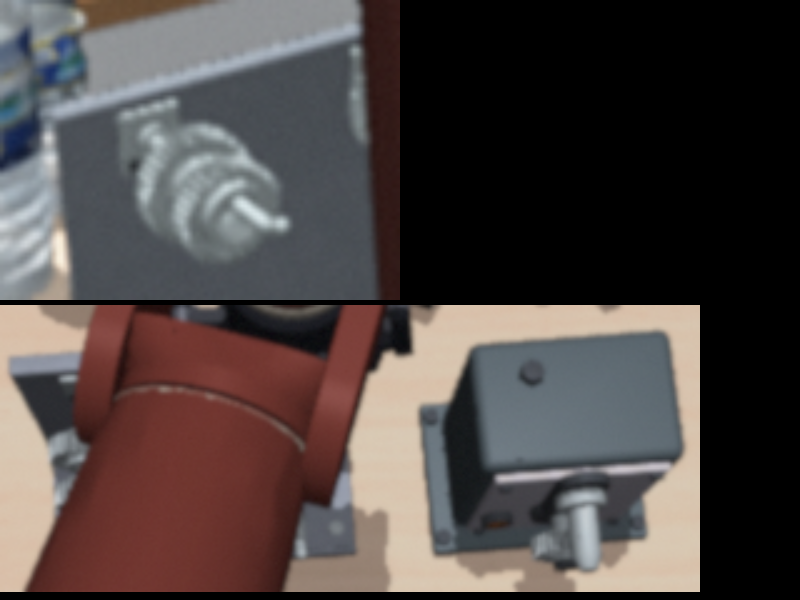

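Both front gears hang on the spare hook. Now I'll grip the rear gear.

>>> step_arm(commands=[[100, [0, 0.5, 45], 0], [100, [0, 0.5, 82], 0], [100, [0, 0.5, 82], 0], [0, [0, 0.5, 82], 0], [0, [0, 0.5, 82], 0], [0, [0, 0.5, 82], 0], [0, [0, 0.5, 82], 0], [0, [0, 0.5, 82], 0], [0, [0, 0.5, 82], 0], [0, [0, 0.5, 82], 0]], squeeze=45)

```text
t: 14.82
tool_pos: [0.6552, -0.1217, 0.3143]
tool_rot: [3.14, 0.06, 0.007]
contact_force: [0.4, 2.6, 6.4]
opening: 0.0623
grip_force: 50.2
```

>>> step_arm(commands=[[0, [0, 0, -8], 0], [0, [0, 0, -14], 0], [0, [0, 0, -14], 0], [0, [0, 0, -14], 0]])

```text
t: 15.32
tool_pos: [0.6542, -0.1217, 0.3247]
tool_rot: [-3.141, -0.059, 0.001]
contact_force: [0.3, 0.1, -1.5]
opening: 0.062
grip_force: 49.6
```

>>> step_arm(commands=[[0, [-20, 0, -0.5], 0], [0, [-42, 0, -0.5], 0], [0, [-64, 0, -0.5], 0], [0, [-86, 0, -0.5], 0], [0, [-108, 0, -0.5], 0], [0, [-130, 0, -0.5], 0], [0, [-149, 0, -0.5], 0], [0, [-149, 0, -0.5], 0], [0, [-149, 60, 4], 0], [0, [-147, 120, 10], 0], [0, [-145, 165, 17], 0], [0, [-145, 194, 17], 0]])

```text
t: 16.82
tool_pos: [0.5171, -0.3233, 0.3071]
tool_rot: [-3.14, -0.057, 0.001]
contact_force: [-0.0, 0.8, -1.8]
opening: 0.0619
grip_force: 49.8
```

>>> step_arm(commands=[[0, [0, 0, 0], 0], [0, [0, 0, 0], 0]])

```text
t: 17.08
tool_pos: [0.5171, -0.3207, 0.3078]
tool_rot: [-3.14, -0.06, 0.0]
contact_force: [-0.0, 1.1, -2.0]
opening: 0.0623
grip_force: 49.9
```

```bash
python3 - <<'E'
from h import *
o=monitor.get_obs(); print(o['t'],o['tool_pos'],o['contact_force'],o['opening'])
a=snap('scene','s5.png')[140:290,300:500,::-1];b=snap('top','t5.png')[120:270,360:560,::-1]
c=np.zeros((600,800,3),np.uint8); c[:300,:400]=cv2.resize(a,(400,300),interpolation=cv2.INTER_CUBIC); c[:300,400:]=cv2.resize(b,(400,300),interpolation=cv2.INTER_CUBIC)
s0=cv2.imread('pics/s4.png')[150:250,340:440]; c[300:,:300]=cv2.resize(s0,(300,300),interpolation=cv2.INTER_CUBIC)
t0=cv2.imread('pics/t0.png') if 0 else cv2.imread('pics/top0.png')[130:230,390:515]; c[300:,400:775]=cv2.resize(t0,(375,300),interpolation=cv2.INTER_CUBIC)
cv2.imwrite('pics/c6.png',c)
E
```

```text
17.075 [ 0.5171 -0.3207  0.3078] [-0.0239  1.1139 -1.9626] 0.06234342362871004
```

View pics/c6.png

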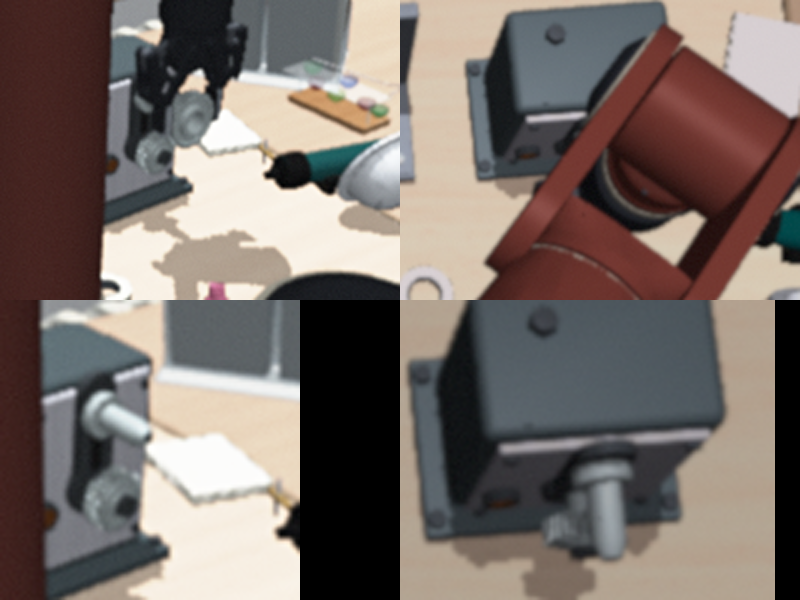

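The gear is held in front of the stud in scene at about (395,199). In the s4 crop the stud end is at about (390,193.5) and its root at (373,188). I'll compare the stud's axis with predictions in both views.

```bash
python3 - <<'E'
from h import *
for y0,sl,z in((-.3225,.02,.15),(-.3225,.02,.155),(-.3245,.02,.15)):
  for x in (.539,.549,.583): print(y0,z,x,'scene',proj('scene',[x,y0+sl*(x-.56),z]),'top',proj('top',[x,y0+sl*(x-.56),z]))
g=cv2.cvtColor(cv2.imread('pics/s4.png'),cv2.COLOR_BGR2GRAY).astype(int)
print('scene'); 
for v in range(178,204): print(v,g[v,368:396])
t=cv2.cvtColor(cv2.imread('pics/top0.png'),cv2.COLOR_BGR2GRAY).astype(int)
print('top')
for v in range(182,218,2): print(v,t[v,446:470])
g=cv2.cvtColor(cv2.imread('pics/s5.png'),cv2.COLOR_BGR2GRAY).astype(int)
print('gear hub front exp',proj('scene',[.505,-.3212,.1508]))
for v in range(184,216): print(v,g[v,382:412])
E
```

```text
-0.3225 0.15 0.539 scene [387.7847 195.0078] top [460.0483 214.7224]
-0.3225 0.15 0.549 scene [384.7733 193.3758] top [459.5378 209.0331]
-0.3225 0.15 0.583 scene [374.7683 187.9537] top [457.8161 189.8481]
-0.3225 0.155 0.539 scene [387.9326 192.9173] top [460.7125 214.1058]
-0.3225 0.155 0.549 scene [384.915  191.2934] top [460.198  208.3878]
-0.3225 0.155 0.583 scene [374.8896 185.8984] top [458.4632 189.1066]
-0.3245 0.15 0.539 scene [388.498  194.7914] top [461.2193 214.6907]
-0.3245 0.15 0.549 scene [385.4851 193.1617] top [460.7065 209.0012]
-0.3245 0.15 0.583 scene [375.4745 187.7472] top [458.9774 189.8157]
scene
178 [ 57  50  39  37  37  39  36  36  37  42  74 118 127 124 122 123 123 120
 102  70  52 119 199 219 217 216 214 215]
179 [ 48  39  34  38  42  52  58  54  45  42  69 111 124 126 122 122 122 124
 112  87  78 134 203 222 221 219 219 219]
180 [ 39  36  42  60  98 130 138 134 117  92  85 114 127 124 123 122 124 123
 121 110 110 151 206 221 220 220 219 221]
181 [ 35  42  77 130 172 206 214 202 178 142 113 119 126 126 123 123 124 124
 122 118 119 150 206 220 221 220 220
[... 7859 characters left out ...]
133 134 133 134
 192 251 255 254 253 252 252 252 252 252 253 252]
211 [114 108 105 120 136 126 111 112 125 131 137 139 131 131 131 131 131 142
 185 240 253 254 253 253 252 253 252 253 253 253]
212 [116 114 109 112 124 135 136 120 112 116 124 123 128 139 154 163 163 163
 167 205 241 252 253 253 253 253 253 253 253 253]
213 [121 118 112 108 118 154 186 175 143 130 134 136 152 184 211 223 217 194
 168 166 198 237 252 254 252 252 252 252 250 246]
214 [104 107 107 109 119 176 226 229 208 196 195 201 210 228 239 242 240 226
 193 164 165 209 244 246 240 238 236 231 226 206]
215 [ 70  75  85  98 123 188 239 243 238 236 236 236 238 240 241 242 241 239
 224 192 165 177 204 209 200 206 210 201 182 172]
```

Stud measured at y ≈ −0.323, z ≈ 0.150, slope ≈ 0.02. The gear's image agrees with the tool pose to within 1.5 mm. I'll insert it gently.

>>> step_arm(commands=[[0, [0, 3.2, 0], 1], [0, [0, 3.2, 0], 1], [0, [6, 3.3, 0], 1], [0, [12, 3.4, 0], 1], [0, [18, 3.5, 0], 1], [0, [24, 3.6, 0], 1], [0, [24, 3.6, 0], 1]])

```text
t: 18.05
tool_pos: [0.5414, -0.3237, 0.3082]
tool_rot: [-3.141, -0.033, -0.0]
contact_force: [-0.1, 0.6, -2.2]
opening: 0.0623
grip_force: 49.9
```

>>> step_arm(commands=[[0, [6, 0, 0], 0], [0, [12, 0, 0], 0], [0, [18, 0, 0], 0], [0, [23, 0, 0], 0], [0, [26, 0, 0], 0], [0, [26, 0, 0], 0]])

```text
t: 18.8
tool_pos: [0.5671, -0.3232, 0.3082]
tool_rot: [-3.141, -0.032, 0.0]
contact_force: [0.1, 0.6, -2.5]
opening: 0.0624
grip_force: 49.9
```

>>> step_arm(commands=[[0, [2, 0, 0], 0], [0, [4, 0, 0], 0], [0, [5, 0, 0], 0], [0, [5, 0, 0], 0]])

```text
t: 19.3
tool_pos: [0.5704, -0.3233, 0.308]
tool_rot: [-3.14, -0.032, 0.012]
contact_force: [-10.3, 1.4, 3.8]
opening: 0.0622
grip_force: 50.5
```

>>> step_arm(commands=[[0, [1.5, 0, 0], 0], [0, [1.5, 0, 0], 0], [0, [-1, 0, 2], 0], [0, [-1, 0, 2], 0]])

```text
t: 19.8
tool_pos: [0.5698, -0.3235, 0.3063]
tool_rot: [-3.141, -0.032, 0.007]
contact_force: [-6.7, 0.8, 1.8]
opening: 0.0623
grip_force: 50.3
```

>>> step_arm(commands=[[100, [0, 0, 0], 0], [100, [0, 0, 0], 0], [100, [0, 0, 0], 0], [100, [0, 0, 0], 0], [100, [0, 0, -40], 0], [100, [0, 0, -90], 0], [100, [-60, 0, -130], 0], [100, [-120, 50, -130], 0], [100, [-180, 110, -130], 0], [100, [-240, 160, -130], 0], [100, [-240, 200, -130], 0], [100, [-240, 200, -130], 0]])

```text
t: 21.3
tool_pos: [0.333, -0.5302, 0.4363]
tool_rot: [3.141, 0.027, -0.0]
contact_force: [-0.1, -0.3, 0.8]
opening: 0.0856
grip_force: 0.0
```

```bash
python3 - <<'E'
from h import *
o=monitor.get_obs(); print(o['t'],o['tool_pos'],o['contact_force'],o['opening'])
a=snap('scene','s6.png')[140:290,200:400,::-1];b=snap('top','t6.png')[110:260,225:505,::-1]
c=np.zeros((600,800,3),np.uint8); c[:285,:380]=cv2.resize(a,(380,285),interpolation=cv2.INTER_CUBIC); c[300:,:560]=cv2.resize(b,(560,300),interpolation=cv2.INTER_CUBIC)
cv2.imwrite('pics/c7.png',c)
E
```

```text
21.3 [ 0.333  -0.5302  0.4363] [-0.0936 -0.3142  0.8164] 0.08563259708127155
```

View pics/c7.png

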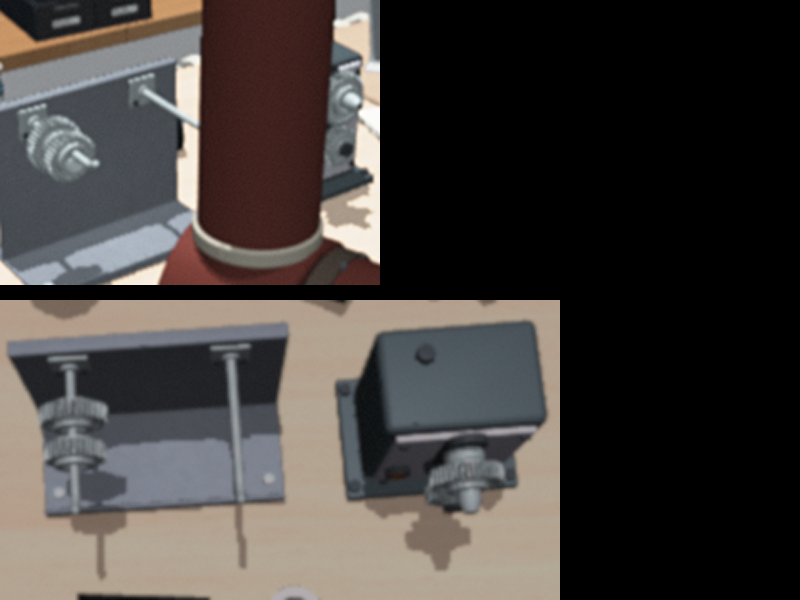

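Both front gears are on the spare hook and the rear gear is on the stud. I'll check its depth numerically.

```bash
python3 - <<'E'
from h import *
t=cv2.cvtColor(cv2.imread('pics/t6.png'),cv2.COLOR_BGR2GRAY).astype(int)
for c in (450,466): # rim columns, between gear centre and rim edge
    print(c,[(v,int(t[v,c-2:c+3].mean())) for v in range(178,212)])
print('stud end row now'); print([(v,int(t[v,457:463].mean())) for v in range(200,222)])
for x in (.561,.571):
    print(x,[proj('top',[x+dx,-.309,.175]).round(1) for dx in(-.007,.007)],[proj('top',[x+dx,-.337,.175]).round(1) for dx in(-.007,.007)])
print('end',proj('top',[.539,-.323,.15]))
E
```

```text
450 [(178, 124), (179, 79), (180, 45), (181, 32), (182, 26), (183, 26), (184, 37), (185, 61), (186, 82), (187, 96), (188, 102), (189, 101), (190, 98), (191, 98), (192, 105), (193, 110), (194, 111), (195, 113), (196, 116), (197, 114), (198, 110), (199, 103), (200, 87), (201, 73), (202, 76), (203, 80), (204, 77), (205, 68), (206, 61), (207, 67), (208, 77), (209, 79), (210, 79), (211, 69)]
466 [(178, 59), (179, 50), (180, 44), (181, 32), (182, 30), (183, 48), (184, 70), (185, 88), (186, 97), (187, 98), (188, 95), (189, 99), (190, 106), (191, 109), (192, 109), (193, 107), (194, 106), (195, 104), (196, 103), (197, 97), (198, 85), (199, 82), (200, 93), (201, 107), (202, 108), (203, 88), (204, 76), (205, 89), (206, 106), (207, 114), (208, 114), (209, 113), (210, 111), (211, 111)]
stud end row now
[(200, 110), (201, 136), (202, 142), (203, 123), (204, 120), (205, 139), (206, 149), (207, 150), (208, 149), (209, 148), (210, 145), (211, 142), (212, 138), (213, 134), (214, 126), (215, 108), (216, 106), (217, 136), (218, 159), (219, 165), (220, 167), (221, 167)]
0.561 [array([454.5, 203.1]), array([453.9, 194.9])] [array([471.3, 202.6]), array([470.7, 194.5])]
0.571 [array([454.1, 197.2]), array([453.5, 189.2])] [array([470.8, 196.8]), array([470.3, 188.7])]
end [460.0952 214.7212]
```

```bash
python3 - <<'E'
from h import *
for x in (.567,.569,.571): print(x,'hub front top',proj('top',[x-.012,-.323,.166]),'hub back top',proj('top',[x+.012,-.323,.166]))
print('end top',proj('top',[.539,-.323,.156]),'shoulder top',proj('top',[.583,-.323,.167]))
t=cv2.cvtColor(cv2.imread('pics/t6.png'),cv2.COLOR_BGR2GRAY).astype(int)
t0=cv2.cvtColor(cv2.imread('pics/top0.png'),cv2.COLOR_BGR2GRAY).astype(int)
for v in range(176,218): print(v,t[v,452:468],'|',t0[v,452:468:3])
E
```

```text
0.567 hub front top [461.5997 203.4785] hub back top [460.6372 189.714 ]
0.569 hub front top [461.5191 202.3267] hub back top [460.5573 188.5726]
0.571 hub front top [461.4387 201.1757] hub back top [460.4776 187.4321]
end top [460.8933 213.9805] shoulder top [460.6115 187.2794]
176 [128 124 113 107 103 104 108 113 113 107 100  99 102 110 120 132] | [128 107 107 107 102 132]
177 [130 121 108  96  90  86  83  83  82  78  74  73  72  75  81  95] | [131  95  82  76  72  94]
178 [94 82 70 66 64 65 66 67 67 63 62 59 57 57 55 58] | [93 66 67 63 57 59]
179 [57 55 51 53 54 60 63 64 64 62 57 56 55 53 51 47] | [56 52 61 61 55 47]
180 [42 46 49 48 52 55 57 54 52 51 49 48 46 46 44 42] | [43 50 56 51 46 42]
181 [41 40 41 40 40 41 41 37 35 36 33 33 34 32 29 32] | [41 40 42 33 33 30]
182 [32 34 32 31 34 38 42 44 43 43 42 39 35 29 26 26] | [31 32 41 41 35 24]
183 [36 42 46 51 55 63 72 77 77 76 73 74 69 57 38 35] | [36 51 72 75 66 35]
184 [ 59  73  82  87  92  98 105 109 107 105 103 102 102  88  66  50] | [ 60  88 105 104 102  49]
185 [ 87 104 117 123 130 136 141 142 139 134 128 124 124 114  89  64] 
[... 2447 characters left out ...]
2 152 121 110]
211 [ 67  64  70  89 109 125 139 147 150 150 144 133 119 109 108 110] | [ 68  89 138 150 119 110]
212 [ 46  47  56  77 102 120 135 143 147 147 141 130 119 116 114 112] | [ 46  77 135 146 119 110]
213 [ 36  38  42  64  92 113 129 138 144 144 136 127 125 131 126 116] | [ 37  64 130 143 125 116]
214 [ 31  34  37  56  83 105 121 131 136 135 129 122 131 146 145 131] | [ 32  55 121 135 130 130]
215 [ 59  67  72  81  95 101 105 109 112 113 111 117 136 154 158 150] | [ 60  83 106 112 137 151]
216 [114 124 127 130 124 112 103  99 101 105 116 134 152 160 163 160] | [114 129 103 106 150 160]
217 [147 157 158 157 149 141 134 132 133 136 145 154 161 164 165 164] | [149 157 133 136 160 164]
```

```bash
python3 -c "
from h import *
print(finish_job())"
```

```text
the job is handed in; nothing more can be done
None
```

The job is handed in at about 21 s of the 72 s: both front gears hang on the spare hook, the rear gear sits against the stud's shoulder (to within about 1 mm in the last image), and the arm is clear.

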